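Slide the routing template onto the guide pin of the overarm router

TASK

Take the routing template by its grip, rest it level on the sill and the guide pin of the small overarm router, and slide it in under the motor until its oblong hole matches the oblong pin and it drops home, lying flat on the router's board. Let go of it and back out; leave the glue bottle and the loose offcuts where they are.

Things in the scene. Friction and masses are not known exactly. Their poses are not given: they have to be found in the camera images.
- template: Loose flat wooden plate 150 x 100 x 10 mm, 0.2 to 0.45 kg, with an oblong through-hole 44 mm (x) by 30 mm (y) and an upright grip block. Origin: centre of the hole, on the underside; x points to the nose, z up. Plate runs from x = -110 mm (rear edge) to +40 mm (nose), y = -50 to +50 mm. Starts flat on the bench, right of the router as the robot sees it.
- template_grip (a point): Point to hold on the template's dark wooden grip block. The block is centred at x = -68 mm, y = 0 of the template, 36 mm long (x), 26 mm wide (y), z = 10 to 65 mm above the underside; this point is 46 mm above the underside. Take the block across its 26 mm width. Axes as the template's.
- pin_router: Fixed overarm router, column at the back. Origin: on the bench straight below the guide pin; x points from the open entry side (robot) to the column, z up. Plywood board 12 mm thick, x = -137 to +150, y = -120 to +120 mm. Template home: its origin 12 mm above this one, x axes parallel, rear edge 5 mm past the sill. Column foot begins at x = 57 mm, column at 87 mm.
- pin_top (a point): Middle of the top of the fixed steel guide pin, 14 mm above the board (26 mm above the bench). The pin is oblong, 40 mm along x by 26 mm along y, its sides tapering in over the top 6 mm to 33 by 19 mm. A template lying on pin and sill has its underside at this height; when the hole is over the pin it drops 14 mm. Axes as the router's.
- sill_mid (a point): Middle of the top of the sill, a dark wooden strip across the entry side of the board, at the pin top's height: 16 mm (x) by 120 mm (y), 14 mm high, its inner face 115 mm before the pin's centre. The template comes in over it nose first. Axes as the router's.
- motor_front (a point): Lowest front point of the motor that hangs over the pin: round, radius 54 mm about the pin's axis, from 115 to 275 mm above the bench; below it a collet nose 34 to 48 mm across, down to 78 mm. A hand pointing straight down on the grip hits the motor when the template is home; lean it back about 35 degrees (30 to 45) toward the entry side, fingers pointing down and toward the column.
- glue_bottle: yellow glue bottle with black cap, 50 mm across, 106 mm tall, standing on the bench to the right of the router; origin under its middle; bystander, leave alone
- offcut_square: short pale wood offcut 69x60x24 mm lying at the front left; origin under its middle; bystander, leave alone
- offcut_front: cream wood offcut 109x42x20 mm lying on the bench in front of the router board, long way roughly along y; origin under its middle; bystander, leave alone
- offcut_board: grey wood offcut 39x112x22 mm lying on the router's board to the left of the guide pin, its long side (its own y axis) along the board's x; origin under its middle; bystander, leave alone

How it is judged:
By the outcome, as a careful person would: the job done as asked, in the order asked, and still so for the second after the job is handed in, with the robot touching nothing.
It also fails if it takes over 48 s, if anything falls off the work surface, if the arm or the gripper's body presses on something with over 40 N, if the wrist force passes 120 N, or if a joint passes its speed limit or range.

ROBOT

A 7-joint arm with a two-finger parallel gripper is mounted at the origin on the work surface; the furniture and walls round the work are solid. World frame = base frame: x ahead of the robot, y to its left, z up, the work surface at z = 0. Lengths are in mm, angles in rad, forces in N, time in s.
With the tool pointing down it reaches from about 400 to 875 mm from the base axis. Payload 6.5 kg.
Tool frame: the origin (TCP) lies at the very end of the fingers, on their centre line; the grasp point (between the pads) lies 19 mm behind it (ctrl.tcp_to_grasp is the distance from the TCP to the grasp point, in mm); z points along the fingers, y is the line along which they close (so a half turn about z gives the same grasp; the last joint's range is limited). The gripper opens to 85 mm and grips with 20 to 120 N. Pads are 22 mm wide; open, the fingers measure 114 mm over their backs; the gripper's body (76 mm by 85 mm) begins 54 mm behind the grasp point. The pads swing forward as they close: fully open they stand 13 mm farther back than shut.
Start: joints at [1.146, 0.536, -0.004, 1.538, 0.003, 1.067, -0.071], TCP at [228.243, -608.601, 231.29] pointing down, gripper open.
Joint ranges: [-2.7, 2.7], [-0.37, 2.16], [-1.27, 1.26], [0.24, 2.4], [-1.31, 4.45], [0.19, 1.91], [-2.76, 2.76]. Speed limits (rad/s): [2.39, 2.39, 3.14, 3.14, 3.14, 3.14, 3.14].

INTERFACE

Orientations are given as a unit quaternion [x, y, z, w].
In Python, from plant import ctrl gives the robot as it stands.
- The arm moves only by the shell command python3 -m pendant 'ROWS' [FORCE]. ROWS is JSON, a list of rows, each an object of numbers: "tx", "ty", "tz": the shift along the tool's x, y, z in cm; "twist": the turn about the tool's z in degrees; "claw": the opening, from 0 (shut) to 1 (fully open). In form: [{"tx": .., "ty": .., "tz": .., "twist": .., "claw": ..}, ...]. A call has exactly 10 rows; each row shifts and turns the commanded pose from where the row before left it, along the tool's axes as they then stand; what a row does not reach is not made up. A row lasts 1/8 s, in which the tool goes at most 62.5 mm and 10.7 degrees, less where a joint would pass 70% of its speed; a pose out of reach is approached as far as the arm can. A call with a gripper value outside its range is refused whole. The fingers move at their own pace and stop on an object; FORCE is the grip in N (left out, the last holds). Time passes only in rows, so rows that do not move let the fingers close, or fill a call up. It gives the time, the measured TCP pose, the force, the opening and the grip force at its end, in the units of the state.
- ctrl.get_obs(): the state, without advancing time (a new reading comes with each control period).
- ctrl.snapshot(name): name is "scene" or "top"; returns a dict with "color" (420x560x3 uint8, blue, green, red), "mtx" (3x3 intrinsics, pixels), "eye" and "attitude" of the camera in the world. Camera axes: x right, y down, z forward; pixel columns grow to the right and rows downward; lengths in mm; the calibration is good to about 2 mm. A picture is of the moment at which its call begins. There is no depth.
- ctrl.finish_job(): hands the job in; it is judged then, once.
The state is a dict: "time": time; "q": joint angles; "joint_velocities": joint speeds; "joint_efforts": joint torques, N m; "position": TCP position; "eef_rot": TCP orientation; "contact_force": force on the tool from outside, world axes, zero at the start; "moment": the same for the moment, N m; "grip_width": opening from 0.0 (shut) to 1.0 (fully open); "grasp_force": force on a finger pad.
Only numpy, scipy, OpenCV 4.12 (cv2) and the standard library are available. Lean on these libraries where they do the work, as an engineer would, in place of code of your own. Each camera call takes 0.05 s, during which the arm holds its last target. There are 200 camera calls.

## Working session

There is one attempt and no reset: what is moved stays moved. The work goes in short steps, Python scripts to look and compute and a shell command to move; the robot and the scene stay as the last step left them, time stands still between calls to the robot, and variables do not carry over. Pictures are saved under pics/ and viewed, at most 10 in all, crops included, and the job is handed in when it is done.

```bash
mkdir -p pics; ls; python3 - <<'E'
from plant import ctrl
import cv2
for n in("scene","top"):
    s=ctrl.snapshot(n); cv2.imwrite(f"pics/{n}0.png",s["color"]); print(n,s["mtx"],s["eye"],s["attitude"])
print(ctrl.get_obs(), ctrl.tcp_to_grasp)
E
```

```text
pics
scene [[400.74836431   0.         276.86413316]
 [  0.         400.74836431 214.06133289]
 [  0.           0.           1.        ]] [ 53.74962265 644.2111842  503.16001901] [-0.27712466  0.78976305 -0.51925594  0.17277012]
top [[475.04201217   0.         283.31457579]
 [  0.         475.04201217 209.71026944]
 [  0.           0.           1.        ]] [ 355.50522823  -80.28855115 1288.9462562 ] [ 0.71166776 -0.69687275  0.06421355 -0.0614329 ]
{'time': 0.1, 'q': array([ 1.14580514,  0.53712373, -0.00443069,  1.53871748,  0.00258674,
        1.06730082, -0.07119501]), 'joint_velocities': array([-0.00102621, -0.00316768,  0.00107045, -0.0023837 , -0.00010277,
        0.00020318,  0.0001099 ]), 'joint_efforts': array([ 3.14635210e-03, -5.84574151e+01,  1.05228972e+00, -2.59778380e+01,
        1.26788614e-02,  4.59967327e-03,  2.44818591e-05]), 'position': array([ 228.03945038, -608.10535416,  230.50133889]), 'eef_rot': array([ 9.83945774e-01,  1.78466014e-01, -1.89848915e-04, -7.48104856e-04]), 'contact_force': array([-0.59736926,  0.30214852, -0.30609709]), 'moment': array([ 0.03437046, -0.04867193,  0.00836261]), 'grasp_force': 0.0, 'grip_width': 1.0006316516300198} 18.700000000000003
```

View pics/scene0.png

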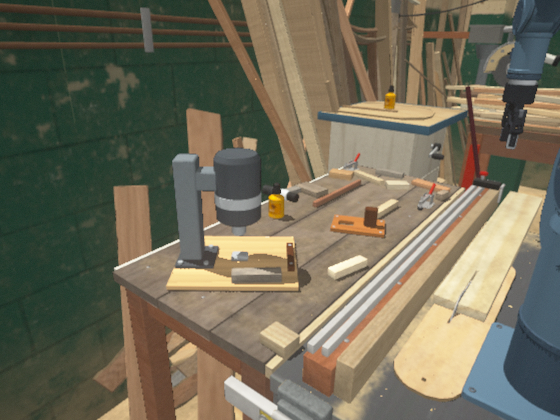

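View pics/top0.png

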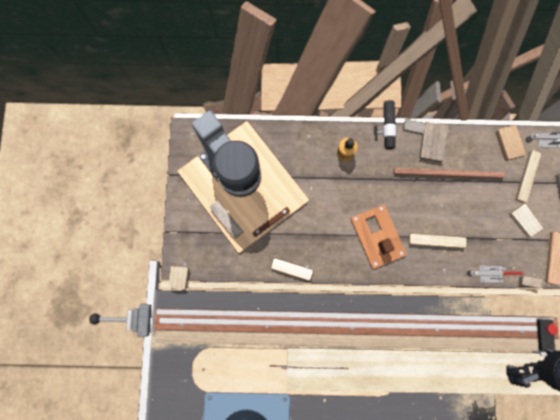

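The scene view shows the router with its motor at (238,190) and the template with its dark grip at (360,222). In the top view the template is at (380,237), its hole toward the upper left and its grip at (387,247). The board corners are near (178,180), (250,123), (308,200) and (242,250), and the sill is at (271,221).

```bash
cat > h.py <<'E'
import cv2,numpy as np
from scipy.spatial.transform import Rotation as R
from plant import ctrl
def ray(s,uv,z):
    uv=np.atleast_2d(uv).astype(float)
    d=np.c_[uv,np.ones(len(uv))]@np.linalg.inv(s["mtx"]).T@R.from_quat(s["attitude"]).as_matrix().T
    e=np.array(s["eye"]); return e+d*((z-e[2])/d[:,2])[:,None]
def proj(s,P):
    c=(np.atleast_2d(P)-s["eye"])@R.from_quat(s["attitude"]).as_matrix()
    c=c@np.array(s["mtx"]).T; return c[:,:2]/c[:,2:]
def mask(s,lo,hi,roi):
    h=cv2.cvtColor(s["color"],cv2.COLOR_BGR2HSV); m=cv2.inRange(h,np.array(lo),np.array(hi))
    o=np.zeros_like(m); x0,y0,x1,y1=roi; o[y0:y1,x0:x1]=m[y0:y1,x0:x1]; return o
E
python3 - <<'E'
from h import *
s=ctrl.snapshot("top"); h=cv2.cvtColor(s["color"],cv2.COLOR_BGR2HSV)
for p in [(365,225),(395,255),(385,245),(376,226),(340,240),(200,180),(230,225),(290,195),(271,221),(275,215),(262,228),(240,165)]: print(p,h[p[1],p[0]])
c=s["color"]
a=cv2.resize(c[110:260,170:320],(600,600),interpolation=cv2.INTER_CUBIC)
cv2.imwrite("pics/c1.png",a)
m=mask(s,(3,140,100),(14,255,255),(345,195,420,280))
n,l,st,ce=cv2.connectedComponentsWithStats(m); i=1+st[1:,4].argmax(); pts=np.argwhere(l==i)[:,::-1]
w=ray(s,pts,10)[:,:2].astype(np.float32); r=cv2.minAreaRect(w); print("template rect",r,st[i],"px",cv2.boxPoints(cv2.minAreaRect(pts.astype(np.float32))))
m=mask(s,(12,90,120),(28,255,255),(172,115,315,256))
n,l,st,ce=cv2.connectedComponentsWithStats(m); print(st)
i=1+st[1:,4].argmax(); pts=np.argwhere(l==i)[:,::-1]
w=ray(s,pts,12)[:,:2].astype(np.float32); print("board",cv2.minAreaRect(w),cv2.boxPoints(cv2.minAreaRect(w)))
b=cv2.resize(c[195:285,340:430],(600,600),interpolation=cv2.INTER_CUBIC); cv2.imwrite("pics/c2.png",b)
E
python3 -c "
import cv2,numpy as np
a=cv2.imread('pics/c1.png');b=cv2.imread('pics/c2.png');cv2.imwrite('pics/c12.png',cv2.resize(np.hstack([a,b]),(800,400)))"
```

```text
(365, 225) [ 12 132 221]
(395, 255) [ 12 133 214]
(385, 245) [  9 130 120]
(376, 226) [ 14  54 160]
(340, 240) [ 13  50 139]
(200, 180) [ 20  62 250]
(230, 225) [ 13  29 186]
(290, 195) [ 22  54 252]
(271, 221) [  8 129 113]
(275, 215) [ 12 101 164]
(262, 228) [  8 125  61]
(240, 165) [112  22 127]Traceback (most recent call last):
  File "<stdin>", line 8, in <module>
ValueError: attempt to get argmax of an empty sequence
[ WARN:0@0.016] global loadsave.cpp:275 findDecoder imread_('pics/c2.png'): can't open/read file: check file path/integrity
Traceback (most recent call last):
ValueError: all the input arrays must have same number of dimensions, but the array at index 0 has 3 dimension(s) and the array at index 1 has 1 dimension(s)
```

```bash
python3 - <<'E'
from h import *
s=ctrl.snapshot("top"); c=s["color"]
def big(m):
    n,l,st,ce=cv2.connectedComponentsWithStats(m); i=1+st[1:,4].argmax(); print(st[i]); return np.argwhere(l==i)[:,::-1]
v=c.copy()
for name,lo,hi,roi,z in [("tmpl",(5,90,90),(18,255,255),(345,195,420,280),10),("board",(14,35,200),(30,255,255),(172,115,315,256),12),("sill",(0,100,30),(14,255,125),(245,200,300,245),26)]:
    pts=big(mask(s,lo,hi,roi)); v[pts[:,1],pts[:,0]]=(255,0,255) if name!="board" else (255,255,0)
    w=ray(s,pts,z)[:,:2].astype(np.float32); r=cv2.minAreaRect(w); print(name,r,cv2.boxPoints(r).round(1).tolist(), w.mean(0))
def up(i): return np.hstack([cv2.resize(i[110:260,170:320],(400,300*400//300),interpolation=cv2.INTER_CUBIC),cv2.resize(i[190:290,335:435],(400,400),interpolation=cv2.INTER_CUBIC)])
cv2.imwrite("pics/c12.png",cv2.resize(np.vstack([up(c),up(v)]),(600,600)))
E
```

```text
[ 351  205   56   64 1873]
tmpl ((518.5142211914062, -341.44830322265625), (152.80029296875, 103.76004791259766), 23.445209503173828) [[427.79998779296875, -324.20001220703125], [469.1000061035156, -419.3999938964844], [609.2000122070312, -358.6000061035156], [568.0, -263.5]] [ 516.668   -342.23862]
[ 227  122   82   97 2531]
board ((690.029296875, -16.403060913085938), (288.22259521484375, 121.52352142333984), 38.744564056396484) [[539.5999755859375, -59.20000076293945], [615.7000122070312, -154.0], [840.5, 26.399999618530273], [764.4000244140625, 121.19999694824219]] [684.355    -46.514324]
[259 213  25  19 124]
sill ((548.53173828125, -50.06629180908203), (12.795995712280273, 75.41878509521484), 35.314998626708984) [[521.5, -23.0], [565.0999755859375, -84.5], [575.5999755859375, -77.0999984741211], [532.0, -15.600000381469727]] [548.5525  -50.08961]
```

View pics/c12.png

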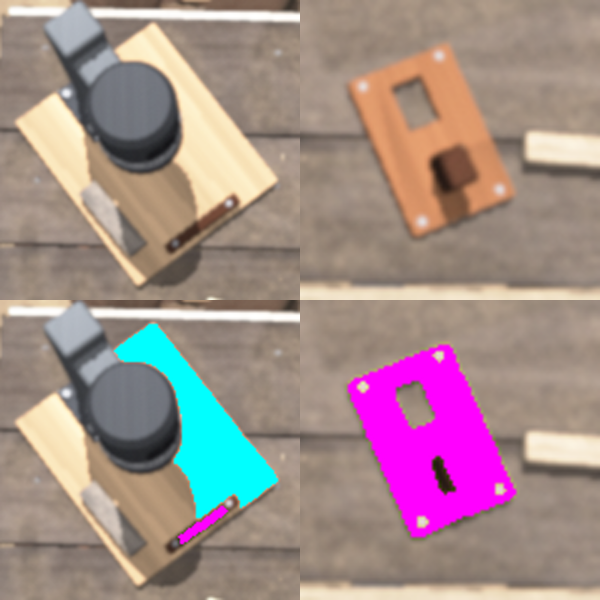

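The left panel shows the board with its front edge and the sill running about (168,243)-(238,203) in the crop. The right panel shows the template mask is clean. The moves cannot tilt the hand, so I'll carry the template by the rear part of its grip. I'll rest it on the sill and pin short of the motor, then push it home by its rear edge with a vertical hand. Next I'll refine the router pose.

```bash
cat >> h.py <<'E'
def edge(s,A,B,z,nrm,span=9,n=40,lo=.08,hi=.92):
    """signed offset (mm along nrm) of strongest gradient near world line A-B at height z; returns fitted points"""
    A,B,nrm=map(np.array,(A,B,nrm)); t=np.linspace(lo,hi,n); o=np.arange(-span,span+.01,.5)
    P=A+(B-A)*t[:,None]; W=P[:,None]+o[None,:,None]*nrm
    uv=proj(s,np.c_[W.reshape(-1,2),np.full(W.size//2,z)]).astype(np.float32)
    g=cv2.GaussianBlur(s["color"],(0,0),.6).astype(np.float32)
    im=cv2.remap(g,uv[:,0].reshape(n,-1),uv[:,1].reshape(n,-1),cv2.INTER_LINEAR)
    d=np.abs(np.gradient(im,axis=1)).sum(2); d=d**2; off=(d*o).sum(1)/d.sum(1)
    c=np.polyfit(t,off,1); r=off-np.polyval(c,t); k=abs(r)<1.5*np.median(abs(r))+.3; c=np.polyfit(t[k],off[k],1)
    return np.polyval(c,.5),np.degrees(np.arctan(c[0]/np.linalg.norm(B-A))),k.sum()
E
python3 - <<'E'
from h import *
s=ctrl.snapshot("top")
def do(name,o,yaw,x0,x1,y0,y1,z,which):
    c,sn=np.cos(np.radians(yaw)),np.sin(np.radians(yaw)); M=np.array([[c,-sn],[sn,c]])
    E={"front":((x0,y0),(x0,y1),(1,0)),"back":((x1,y0),(x1,y1),(1,0)),"right":((x0,y0),(x1,y0),(0,1)),"left":((x0,y1),(x1,y1),(0,1))}
    for k in which: a,b,n=E[k]; print(name,k,np.round(edge(s,o+M@a,o+M@b,z,M@n),2))
yt=np.radians(23.44); ot=np.array([518.51,-341.45])+35*np.array([np.cos(yt),np.sin(yt)]); print(ot)
do("tmpl",ot,23.44,-110,40,-50,50,10,("front","back","right","left"))
ob=np.array([647.5,25.3])
do("board",ob,38.74,-137,150,-120,120,12,("front","right","left"))
do("sill",ob,38.74,-131,-115,-60,60,26,("front","back","right","left"))
a=ctrl.snapshot("scene")
print("pin pred px",proj(a,[*ob,26]),"grip",proj(a,[*(ot-68*np.array([np.cos(yt),np.sin(yt)])),65]))
v=cv2.resize(a["color"][215:305,160:310],(750,450),interpolation=cv2.INTER_CUBIC); cv2.imwrite("pics/p.png",v)
h=s["color"][230:270,265:320]
m=mask(s,(14,35,200),(30,255,255),(265,250,320,290)); p=np.argwhere(m)[:,::-1]; r=cv2.minAreaRect(ray(s,p,20)[:,:2].astype(np.float32)); print("offcut_front",r)
E
```

```text
[ 550.62169992 -327.52740224]
tmpl front [-0.29 -0.72 25.  ]
tmpl back [ 1.05  0.79 31.  ]
tmpl right [-1.08 -0.12 34.  ]
tmpl left [-0.2  -0.42 33.  ]
board front [ 0.37  0.73 34.  ]
board right [ 1.2  -0.18 38.  ]
board left [ 0.09  0.68 35.  ]
sill front [-1.05 -0.58 33.  ]
sill back [-0.33  0.32 35.  ]
sill right [ 3.23 -4.74 39.  ]
sill left [ 0.59 -3.97 37.  ]
pin pred px [[238.8520385  252.61980696]] grip [[370.85957917 207.86202732]]
offcut_front ((411.38671875, -109.4049301147461), (78.84234619140625, 142.56832885742188), 1.178223967552185)
```

View pics/p.png

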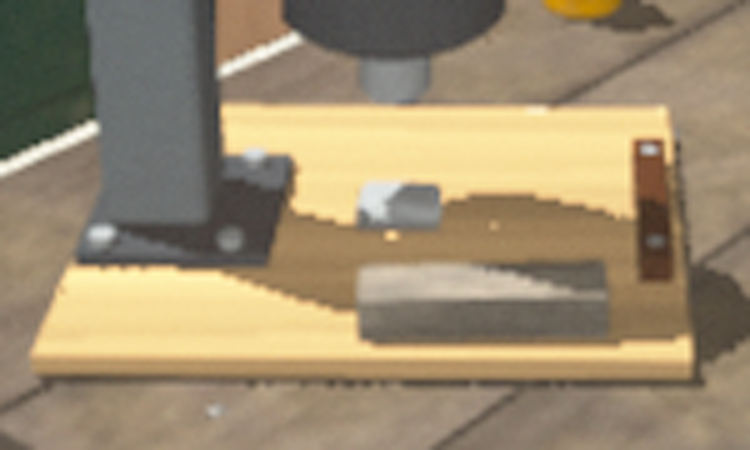

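The crop shows the pin at about (399,195), which is (239.8,254) in the full image, within 1 px of my prediction. The offcut lies left of it, with its near top edge at about row 265. The estimates are good enough, so I'll move.

```bash
cat >> h.py <<'E'
OB=np.array([646.7,25.5]); YB=38.75; OT=np.array([551.2,-327.9]); YT=23.2
def rf(x,y=0,o=OB,yaw=YB):
    a=np.radians(yaw); return o+[np.cos(a)*x-np.sin(a)*y,np.sin(a)*x+np.cos(a)*y]
def state():
    o=ctrl.get_obs(); M=R.from_quat(o["eef_rot"]).as_matrix(); yaw=np.degrees(np.arctan2(M[1,0],M[0,0])); return o,M,yaw
def go(p,yaw):
    o,M,y=state(); p=np.array(p); d=(p-o["position"])
    print("t",round(o["time"],2),"pos",o["position"].round(1),"yaw",round(y,2),"zax",M[:,2].round(3),"F",np.round(o["contact_force"],1),"grip",round(o["grip_width"],3),round(o["grasp_force"],1))
    print("  need cm in tool axes",(M.T@d/10).round(2),"twist",round(y-yaw,2))
E
python3 - <<'E'
from h import *
g=rf(-80,0,OT,YT); go([*g,130],YT); go([*g,27],YT)
a=ctrl.snapshot("scene")
for u in [(160+358/5,215+265/5),(160+605/5,215+265/5)]:
    w=ray(a,u,34)[0,:2]-OB; t=np.radians(YB); print("offcut edge router",w@[np.cos(t),np.sin(t)],w@[-np.sin(t),np.cos(t)])
E
```

```text
t 0.3 pos [ 228.2 -608.4  231. ] yaw 20.56 zax [-0.  0. -1.] F [-0.6 -0.3  0.9] grip 1.002 0.0
  need cm in tool axes [ 32.11 -14.55  10.11] twist -2.64
t 0.3 pos [ 228.2 -608.4  231. ] yaw 20.56 zax [-0.  0. -1.] F [-0.6 -0.3  0.9] grip 1.002 0.0
  need cm in tool axes [ 32.11 -14.54  20.41] twist -2.64
offcut edge router 10.043090004632365 83.78768405656893
offcut edge router -99.97102651579277 82.31557572836341
```

```bash
python3 -m pendant '[{"tx":4.0,"ty":-1.8,"tz":1.2,"twist":-0.33,"claw":1},{"tx":4.0,"ty":-1.8,"tz":1.2,"twist":-0.33,"claw":1},{"tx":4.0,"ty":-1.8,"tz":1.2,"twist":-0.33,"claw":1},{"tx":4.0,"ty":-1.8,"tz":1.2,"twist":-0.33,"claw":1},{"tx":4.0,"ty":-1.8,"tz":1.2,"twist":-0.33,"claw":1},{"tx":4.0,"ty":-1.8,"tz":1.2,"twist":-0.33,"claw":1},{"tx":4.0,"ty":-1.8,"tz":1.2,"twist":-0.33,"claw":1},{"tx":4.0,"ty":-1.8,"tz":1.2,"twist":-0.33,"claw":1},{"tx":0,"ty":0,"tz":0,"twist":0,"claw":1},{"tx":0,"ty":0,"tz":0,"twist":0,"claw":1}]' 80
python3 - <<'E'
from h import *
g=rf(-80,0,OT,YT); go([*g,130],YT); go([*g,27],YT)
s=ctrl.snapshot("scene");t=ctrl.snapshot("top"); cv2.imwrite("pics/pre.png",np.hstack([cv2.resize(s["color"][60:300,260:460],(400,480)),cv2.resize(t["color"][170:310,320:440],(400,467))[:467].copy() if 0 else cv2.resize(t["color"][170:310,320:440],(400,480))]))
E
```

```text
time: 1.6
position: [471.8, -357.1, 135.3]
eef_rot: [0.98, 0.201, -0.0, 0.0]
contact_force: [-0.8, -0.2, 0.6]
grip_width: 1.001
grasp_force: 0.0
t 1.6 pos [ 471.8 -357.1  135.3] yaw 23.18 zax [-0.001 -0.001 -1.   ] F [-0.8 -0.2  0.6] grip 1.001 0.0
  need cm in tool axes [0.45 0.44 0.53] twist -0.02
t 1.6 pos [ 471.8 -357.1  135.3] yaw 23.18 zax [-0.001 -0.001 -1.   ] F [-0.8 -0.2  0.6] grip 1.001 0.0
  need cm in tool axes [ 0.46  0.44 10.83] twist -0.02
```

View pics/pre.png

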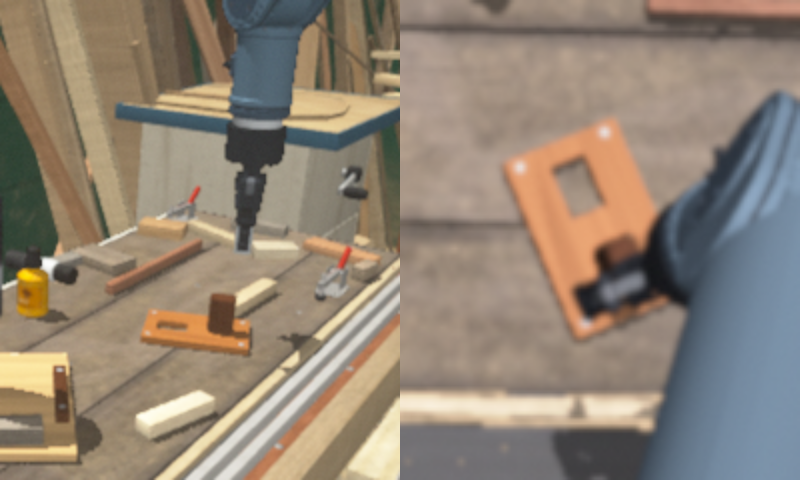

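The hand is over the rear part of the grip and in line with it. Now I'll go down and close.

```bash
python3 -m pendant '[{"tx":0.45,"ty":0.44,"tz":0,"twist":0,"claw":1},{"tx":0,"ty":0,"tz":2.0,"twist":0,"claw":1},{"tx":0,"ty":0,"tz":2.5,"twist":0,"claw":1},{"tx":0,"ty":0,"tz":2.5,"twist":0,"claw":1},{"tx":0,"ty":0,"tz":2.3,"twist":0,"claw":1},{"tx":0,"ty":0,"tz":1.5,"twist":0,"claw":1},{"tx":0,"ty":0,"tz":0,"twist":0,"claw":1},{"tx":0,"ty":0,"tz":0,"twist":0,"claw":0.5},{"tx":0,"ty":0,"tz":0,"twist":0,"claw":0.3},{"tx":0,"ty":0,"tz":0,"twist":0,"claw":0.1}]' 80
python3 - <<'E'
from h import *
g=rf(-80,0,OT,YT); go([*g,27],YT)
E
python3 -m pendant '[{"tx":0,"ty":0,"tz":0,"twist":0,"claw":0},{"tx":0,"ty":0,"tz":0,"twist":0,"claw":0},{"tx":0,"ty":0,"tz":0,"twist":0,"claw":0},{"tx":0,"ty":0,"tz":0,"twist":0,"claw":0},{"tx":0,"ty":0,"tz":-0.5,"twist":0,"claw":0},{"tx":0,"ty":0,"tz":-1,"twist":0,"claw":0},{"tx":0,"ty":0,"tz":-1.5,"twist":0,"claw":0},{"tx":0,"ty":0,"tz":-1.5,"twist":0,"claw":0},{"tx":0,"ty":0,"tz":-1.5,"twist":0,"claw":0},{"tx":0,"ty":0,"tz":0,"twist":0,"claw":0}]' 100
python3 - <<'E'
from h import *
x=rf(-80-90); go([*x,84],YB)
s=ctrl.snapshot("scene"); cv2.imwrite("pics/lift.png",cv2.resize(s["color"][110:270,290:450],(600,600)))
E
```

```text
time: 2.95
position: [478.5, -359.0, 27.9]
eef_rot: [0.98, 0.201, 0.0, 0.0]
contact_force: [0.1, -0.7, 0.0]
grip_width: 0.372
grasp_force: 0.0
t 2.95 pos [ 478.5 -359.    27.9] yaw 23.2 zax [ 0.001 -0.001 -1.   ] F [ 0.1 -0.7  0. ] grip 0.372 0.0
  need cm in tool axes [-0.09  0.01  0.09] twist 0.0
time: 4.2
position: [479.1, -359.5, 89.1]
eef_rot: [0.98, 0.201, 0.001, 0.001]
contact_force: [-0.4, 0.2, -3.7]
grip_width: 0.288
grasp_force: 98.2
t 4.2 pos [ 479.1 -359.5   89.1] yaw 23.19 zax [ 0.003 -0.002 -1.   ] F [-0.4  0.2 -3.7] grip 0.288 98.2
  need cm in tool axes [ 14.19 -24.23   0.47] twist -15.56
```

View pics/lift.png

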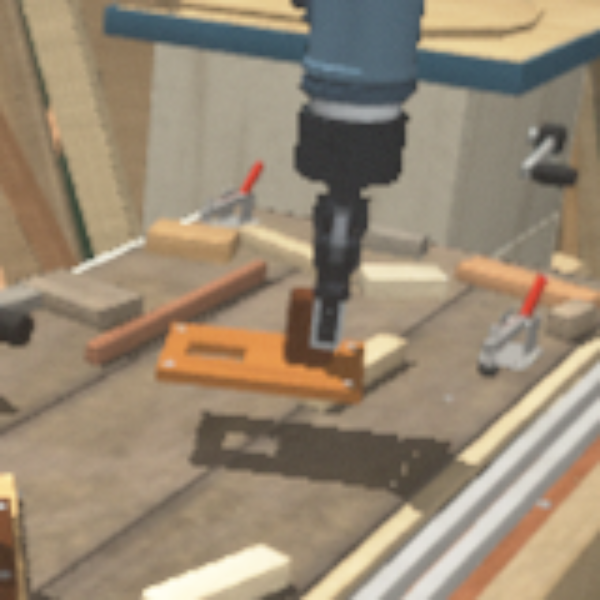

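The template hangs level in the grip and clear of the bench. Next is the carry to the entry side, in line with the router.

```bash
python3 -m pendant '[{"tx":1.0,"ty":-2.0,"tz":0,"twist":0,"claw":0},{"tx":2.2,"ty":-3.7,"tz":0,"twist":0,"claw":0},{"tx":2.2,"ty":-3.7,"tz":0,"twist":0,"claw":0},{"tx":2.2,"ty":-3.7,"tz":0,"twist":0,"claw":0},{"tx":2.2,"ty":-3.7,"tz":0,"twist":0,"claw":0},{"tx":2.2,"ty":-3.7,"tz":0,"twist":0,"claw":0},{"tx":1.8,"ty":-2.7,"tz":0,"twist":-2.6,"claw":0},{"tx":0.4,"ty":-1.0,"tz":0,"twist":-5.0,"claw":0},{"tx":0,"ty":0,"tz":0,"twist":-5.0,"claw":0},{"tx":0,"ty":0,"tz":0,"twist":-3.0,"claw":0}]' 100
python3 - <<'E'
from h import *
x=rf(-79-90); go([*x,84],YB); go([*x,60],YB)
s=ctrl.snapshot("scene"); t=ctrl.snapshot("top"); cv2.imwrite("pics/n.png",np.hstack([cv2.resize(s["color"][140:300,160:320],(400,400)),cv2.resize(t["color"][100:260,180:340],(400,400))]))
E
```

```text
time: 5.5
position: [511.7, -78.5, 86.7]
eef_rot: [0.943, 0.334, -0.001, -0.001]
contact_force: [-0.5, -0.5, -3.5]
grip_width: 0.288
grasp_force: 98.6
t 5.5 pos [511.7 -78.5  86.7] yaw 39.03 zax [-0.002  0.001 -1.   ] F [-0.5 -0.5 -3.5] grip 0.288 98.6
  need cm in tool axes [0.14 0.33 0.27] twist 0.28
t 5.5 pos [511.7 -78.5  86.7] yaw 39.03 zax [-0.002  0.001 -1.   ] F [-0.5 -0.5 -3.5] grip 0.288 98.6
  need cm in tool axes [0.14 0.34 2.67] twist 0.28
```

View pics/n.png

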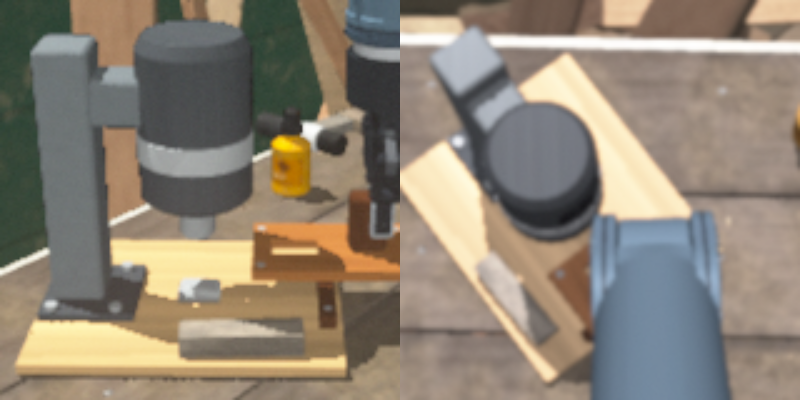

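The scene half shows the template level, with its nose short of the collet and above the pin. The top half shows the wrist at crop (655,215), so I'll check its clearance from the motor before sliding in.

```bash
python3 - <<'E'
from h import *
t=ctrl.snapshot("top"); a=np.radians(YB); e=np.array([[np.cos(a),np.sin(a)],[-np.sin(a),np.cos(a)]])
for z in(250,275,300,350,400): print(z,[(e@(ray(t,u,z)[0,:2]-OB)).round(0) for u in[(258,186),(282,186),(303,185)]])
E
python3 -m pendant '[{"tx":0.14,"ty":0.33,"tz":0.3,"twist":0.28,"claw":0},{"tx":0,"ty":0,"tz":0.8,"twist":0,"claw":0},{"tx":0,"ty":0,"tz":0.8,"twist":0,"claw":0},{"tx":0,"ty":0,"tz":0.7,"twist":0,"claw":0},{"tx":0,"ty":0,"tz":0.3,"twist":0,"claw":0},{"tx":0.5,"ty":0,"tz":0,"twist":0,"claw":0},{"tx":0.5,"ty":0,"tz":0,"twist":0,"claw":0},{"tx":0.5,"ty":0,"tz":0,"twist":0,"claw":0},{"tx":0,"ty":0,"tz":0,"twist":0,"claw":0},{"tx":0,"ty":0,"tz":0,"twist":0,"claw":0}]' 100
python3 - <<'E'
from h import *
x=rf(-79-60); go([*x,54],YB)
E
```

```text
250 [array([-72.,  -7.]), array([-104.,  -49.]), array([-131.,  -88.])]
275 [array([-77.,  -4.]), array([-109.,  -46.]), array([-135.,  -84.])]
300 [array([-82.,  -2.]), array([-113.,  -42.]), array([-139.,  -79.])]
350 [array([-93.,   3.]), array([-123.,  -35.]), array([-147.,  -70.])]
400 [array([-104.,    9.]), array([-132.,  -28.]), array([-155.,  -61.])]
time: 6.9
position: [527.6, -72.8, 58.3]
eef_rot: [0.944, 0.33, -0.0, 0.0]
contact_force: [-0.5, -0.1, -2.5]
grip_width: 0.287
grasp_force: 98.6
t 6.9 pos [527.6 -72.8  58.3] yaw 38.52 zax [-0. -0. -1.] F [-0.5 -0.1 -2.5] grip 0.287 98.6
  need cm in tool axes [ 1.54 -0.22  0.43] twist -0.23
```

```bash
python3 - <<'E'
from h import *
s=ctrl.snapshot("scene")
for z in range(180,420,30): print(z,proj(s,[511.7,-78.5,z]).round(0),proj(s,[527.6,-72.8,z]).round(0))
v=s["color"][0:280,180:400]; cv2.imwrite("pics/w.png",cv2.resize(v,(471,600)))
E
```

```text
180 [[313. 195.]] [[305. 194.]]
210 [[313. 182.]] [[306. 181.]]
240 [[314. 169.]] [[306. 168.]]
270 [[315. 156.]] [[307. 155.]]
300 [[315. 142.]] [[308. 142.]]
330 [[316. 128.]] [[308. 128.]]
360 [[317. 114.]] [[309. 113.]]
390 [[318.  99.]] [[310.  99.]]
```

View pics/w.png

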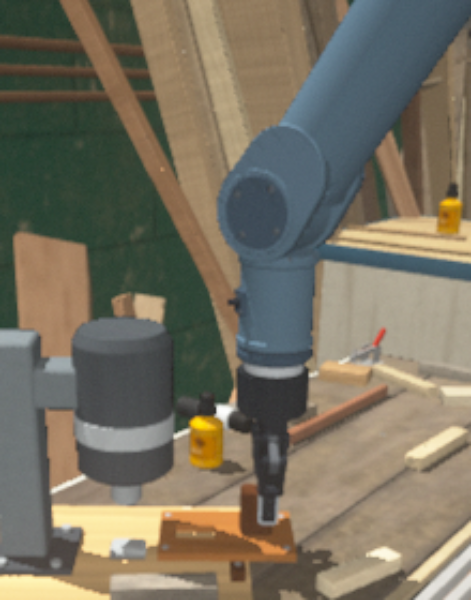

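The picture shows the slim wrist cylinder and gripper body, with the wide knuckle well above the motor top. There is clearance for stopping about 35 mm short of home. I'll move over the pin, settle, and slide in contact.

```bash
python3 -m pendant '[{"tx":0.7,"ty":-0.22,"tz":0,"twist":-0.23,"claw":0},{"tx":0.7,"ty":0,"tz":0,"twist":0,"claw":0},{"tx":0.7,"ty":0,"tz":0,"twist":0,"claw":0},{"tx":0.6,"ty":0,"tz":0,"twist":0,"claw":0},{"tx":0,"ty":0,"tz":0.1,"twist":0,"claw":0},{"tx":0,"ty":0,"tz":0.1,"twist":0,"claw":0},{"tx":0,"ty":0,"tz":0.1,"twist":0,"claw":0},{"tx":0,"ty":0,"tz":0.08,"twist":0,"claw":0},{"tx":0,"ty":0,"tz":0,"twist":0,"claw":0},{"tx":0,"ty":0,"tz":0,"twist":0,"claw":0}]' 100
python3 - <<'E'
from h import *
x=rf(-79-35); go([*x,54],YB)
E
```

```text
time: 8.2
position: [547.4, -54.2, 54.5]
eef_rot: [0.943, 0.332, 0.0, 0.0]
contact_force: [-0.4, -0.4, -2.3]
grip_width: 0.293
grasp_force: 98.6
t 8.2 pos [547.4 -54.2  54.5] yaw 38.74 zax [ 0. -0. -1.] F [-0.4 -0.4 -2.3] grip 0.293 98.6
  need cm in tool axes [1.33 0.   0.05] twist -0.01
```

```bash
python3 -m pendant '[{"tx":0,"ty":0,"tz":0.08,"twist":0,"claw":0},{"tx":0,"ty":0,"tz":0.05,"twist":0,"claw":0},{"tx":0.2,"ty":0,"tz":0,"twist":0,"claw":0},{"tx":0.2,"ty":0,"tz":0,"twist":0,"claw":0},{"tx":0.2,"ty":0,"tz":0,"twist":0,"claw":0},{"tx":0.2,"ty":0,"tz":0,"twist":0,"claw":0},{"tx":0.2,"ty":0,"tz":0,"twist":0,"claw":0},{"tx":0.2,"ty":0,"tz":0,"twist":0,"claw":0},{"tx":0.1,"ty":0,"tz":0,"twist":0,"claw":0},{"tx":0,"ty":0,"tz":0,"twist":0,"claw":0}]' 100
python3 - <<'E'
from h import *
x=rf(-79-35); go([*x,54],YB)
s=ctrl.snapshot("scene"); cv2.imwrite("pics/r.png",cv2.resize(s["color"][190:290,200:325],(750,600),interpolation=cv2.INTER_CUBIC))
E
```

```text
time: 9.45
position: [557.0, -48.0, 54.1]
eef_rot: [0.944, 0.331, -0.001, 0.001]
contact_force: [-5.3, -3.9, 9.8]
grip_width: 0.292
grasp_force: 100.4
t 9.45 pos [557.  -48.   54.1] yaw 38.65 zax [-0.001 -0.002 -1.   ] F [-5.3 -3.9  9.8] grip 0.292 100.4
  need cm in tool axes [ 0.2  -0.12  0.01] twist -0.1
```

View pics/r.png

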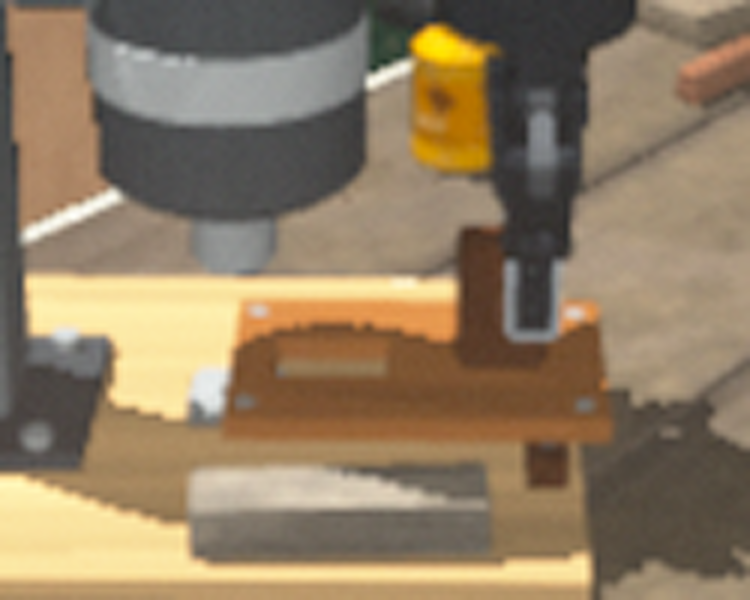

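The template rests level on the sill and pin, with its hole short of the pin and the pin's far end still visible at (208,390). I'll trim the lateral error, release, and check.

```bash
python3 -m pendant '[{"tx":0.2,"ty":-0.12,"tz":-0.05,"twist":-0.1,"claw":0},{"tx":0,"ty":0,"tz":-0.05,"twist":0,"claw":0},{"tx":0,"ty":0,"tz":0,"twist":0,"claw":0.35},{"tx":0,"ty":0,"tz":0,"twist":0,"claw":0.5},{"tx":0,"ty":0,"tz":0,"twist":0,"claw":0.8},{"tx":0,"ty":0,"tz":0,"twist":0,"claw":0.8},{"tx":-1.0,"ty":0,"tz":-1,"twist":0,"claw":0.8},{"tx":-1.5,"ty":0,"tz":-1.5,"twist":0,"claw":0.8},{"tx":-2.0,"ty":0,"tz":-1,"twist":0,"claw":0.8},{"tx":0,"ty":0,"tz":0,"twist":0,"claw":0.8}]' 60
python3 - <<'E'
from h import *
go([*rf(-175),84],YB)
E
```

```text
time: 10.75
position: [522.2, -74.0, 90.0]
eef_rot: [0.944, 0.331, -0.0, 0.001]
contact_force: [-0.2, -0.3, 0.2]
grip_width: 0.797
grasp_force: 0.0
t 10.75 pos [522.2 -74.   90. ] yaw 38.69 zax [ 0.    -0.001 -1.   ] F [-0.2 -0.3  0.2] grip 0.797 0.0
  need cm in tool axes [-1.56  0.03  0.6 ] twist -0.06
```

```bash
python3 -m pendant '[{"tx":-1.8,"ty":0.03,"tz":0,"twist":-0.06,"claw":0.5},{"tx":0,"ty":0,"tz":0,"twist":0,"claw":0.5},{"tx":0,"ty":0,"tz":1.5,"twist":0,"claw":0.5},{"tx":0,"ty":0,"tz":1.5,"twist":0,"claw":0.5},{"tx":0,"ty":0,"tz":1.5,"twist":0,"claw":0.5},{"tx":0,"ty":0,"tz":1.2,"twist":0,"claw":0.5},{"tx":0,"ty":0,"tz":0.45,"twist":0,"claw":0.5},{"tx":0,"ty":0,"tz":0,"twist":0,"claw":0.5},{"tx":0,"ty":0,"tz":0,"twist":0,"claw":0.5},{"tx":0,"ty":0,"tz":0,"twist":0,"claw":0.5}]' 60
python3 - <<'E'
from h import *
go([*rf(-160),28],YB)
E
```

```text
time: 12.0
position: [509.9, -83.6, 28.1]
eef_rot: [0.943, 0.333, 0.0, 0.0]
contact_force: [0.3, -1.2, 0.1]
grip_width: 0.502
grasp_force: 0.0
t 12.0 pos [509.9 -83.6  28.1] yaw 38.91 zax [ 0.001 -0.    -1.   ] F [ 0.3 -1.2  0.1] grip 0.502 0.0
  need cm in tool axes [1.5  0.06 0.02] twist 0.16
```

```bash
python3 -m pendant '[{"tx":0.3,"ty":0.06,"tz":0,"twist":0.16,"claw":0.5},{"tx":0.4,"ty":0,"tz":0,"twist":0,"claw":0.5},{"tx":0.4,"ty":0,"tz":0,"twist":0,"claw":0.5},{"tx":0.4,"ty":0,"tz":0,"twist":0,"claw":0.5},{"tx":0.3,"ty":0,"tz":0,"twist":0,"claw":0.5},{"tx":0.3,"ty":0,"tz":0,"twist":0,"claw":0.5},{"tx":0.3,"ty":0,"tz":0,"twist":0,"claw":0.5},{"tx":0.3,"ty":0,"tz":0,"twist":0,"claw":0.5},{"tx":0.3,"ty":0,"tz":0,"twist":0,"claw":0.5},{"tx":0.3,"ty":0,"tz":0,"twist":0,"claw":0.5}]' 60
python3 - <<'E'
from h import *
go([*rf(-131),28],YB)
def R_(n):
    s=ctrl.snapshot(n); return s
s=R_("scene"); m=mask(s,(3,110,60),(16,255,255),(210,215,325,280)); n,l,st,ce=cv2.connectedComponentsWithStats(m); print(st[1+st[1:,4].argmax()])
E
```

```text
time: 13.25
position: [535.7, -63.1, 27.6]
eef_rot: [0.943, 0.332, 0.0, -0.0]
contact_force: [-2.2, -1.0, 0.2]
grip_width: 0.495
grasp_force: 0.9
t 13.25 pos [535.7 -63.1  27.6] yaw 38.75 zax [-0.  0. -1.] F [-2.2 -1.   0.2] grip 0.495 0.9
  need cm in tool axes [ 1.1   0.03 -0.04] twist -0.0
[ 230  229   66   43 1676]
```

```bash
python3 -m pendant '[{"tx":0.25,"ty":0.03,"tz":0,"twist":0,"claw":0.5},{"tx":0.25,"ty":0,"tz":0,"twist":0,"claw":0.5},{"tx":0.25,"ty":0,"tz":0,"twist":0,"claw":0.5},{"tx":0.2,"ty":0,"tz":0,"twist":0,"claw":0.5},{"tx":0.2,"ty":0,"tz":0,"twist":0,"claw":0.5},{"tx":0.15,"ty":0,"tz":0,"twist":0,"claw":0.5},{"tx":0.1,"ty":0,"tz":0,"twist":0,"claw":0.5},{"tx":0.1,"ty":0,"tz":0,"twist":0,"claw":0.5},{"tx":0,"ty":0,"tz":0,"twist":0,"claw":0.5},{"tx":0,"ty":0,"tz":0,"twist":0,"claw":0.5}]' 60
cat > e.py <<'E'
from h import *
go([*rf(-121),28],YB)
s=ctrl.snapshot("scene"); m=mask(s,(3,110,60),(16,255,255),(200,215,325,280)); n,l,st,ce=cv2.connectedComponentsWithStats(m); i=1+st[1:,4].argmax(); print(st[i])
# front-left and rear-left lower corners of visible plate outline
p=np.argwhere(l==i)[:,::-1]; q=cv2.approxPolyDP(cv2.convexHull(p.astype(np.int32)),4,True)[:,0]; print(q.tolist())
a=np.radians(YB); e=np.array([[np.cos(a),np.sin(a)],[-np.sin(a),np.cos(a)]])
for z in(36,22): print("top corners if z",z,[(e@(ray(s,u,z)[0,:2]-OB)).round(0).tolist() for u in q])
# predicted outline bottoms (left side face lower corners) for resting and home
for name,s0,z in(("rest s5",5,26),("home",0,12)):
    print(name,proj(s,[[*rf(x-s0,50),z+dz] for x in(40,-110) for dz in(0,10)]).round(1).tolist())
E
python3 e.py
```

```text
time: 14.55
position: [547.6, -54.1, 27.7]
eef_rot: [0.943, 0.332, 0.0, -0.0]
contact_force: [-1.8, 0.3, -1.3]
grip_width: 0.5
grasp_force: 0.4
t 14.55 pos [547.6 -54.1  27.7] yaw 38.75 zax [ 0.  0. -1.] F [-1.8  0.3 -1.3] grip 0.5 0.4
  need cm in tool axes [ 0.61 -0.   -0.03] twist 0.0
[ 223  228   72   44 1675]
[[294, 271], [226, 265], [228, 241], [277, 229], [287, 241]]
top corners if z 36 [[-128.0, 98.0], [23.0, 74.0], [31.0, -42.0], [-93.0, -113.0], [-118.0, -44.0]]
top corners if z 22 [[-130.0, 75.0], [26.0, 51.0], [34.0, -69.0], [-94.0, -142.0], [-119.0, -71.0]]
rest s5 [[222.2, 263.2], [222.1, 259.5], [287.1, 263.7], [287.2, 259.9]]
home [[220.3, 268.4], [220.1, 264.7], [284.8, 268.9], [284.9, 265.2]]
```

```bash
python3 -m pendant '[{"tx":0.1,"ty":0,"tz":0,"twist":0,"claw":0.5},{"tx":0.1,"ty":0,"tz":0,"twist":0,"claw":0.5},{"tx":0.1,"ty":0,"tz":0,"twist":0,"claw":0.5},{"tx":0.1,"ty":0,"tz":0,"twist":0,"claw":0.5},{"tx":0.1,"ty":0,"tz":0,"twist":0,"claw":0.5},{"tx":0.1,"ty":0,"tz":0,"twist":0,"claw":0.5},{"tx":0,"ty":0,"tz":0,"twist":0,"claw":0.5},{"tx":0,"ty":0,"tz":0,"twist":0,"claw":0.5},{"tx":0,"ty":0,"tz":0,"twist":0,"claw":0.5},{"tx":0,"ty":0,"tz":0,"twist":0,"claw":0.5}]' 60
python3 e.py
```

```text
time: 15.85
position: [552.1, -50.5, 27.6]
eef_rot: [0.943, 0.332, -0.0, 0.0]
contact_force: [1.2, 0.3, -0.1]
grip_width: 0.503
grasp_force: 0.0
t 15.85 pos [552.1 -50.5  27.6] yaw 38.75 zax [-0. -0. -1.] F [ 1.2  0.3 -0.1] grip 0.503 0.0
  need cm in tool axes [ 0.04 -0.01 -0.04] twist -0.0
[ 220  234   76   38 1508]
[[295, 270], [220, 265], [227, 245], [274, 234]]
top corners if z 36 [[-131.0, 94.0], [37.0, 75.0], [31.0, -21.0], [-85.0, -83.0]]
top corners if z 22 [[-132.0, 71.0], [40.0, 51.0], [34.0, -47.0], [-85.0, -111.0]]
rest s5 [[222.2, 263.2], [222.1, 259.5], [287.1, 263.7], [287.2, 259.9]]
home [[220.3, 268.4], [220.1, 264.7], [284.8, 268.9], [284.9, 265.2]]
```

Contact is gone and the outline dropped: its nose corner now reads (40, 51) mm at z = 22, which matches home. I'll back out and look.

```bash
python3 -m pendant '[{"tx":-0.5,"ty":0,"tz":0,"twist":0,"claw":0.5},{"tx":-1.5,"ty":0,"tz":0,"twist":0,"claw":0.5},{"tx":-3,"ty":0,"tz":-0.5,"twist":0,"claw":0.5},{"tx":-3,"ty":0,"tz":-2,"twist":0,"claw":0.5},{"tx":-2,"ty":2,"tz":-3,"twist":0,"claw":0.5},{"tx":0,"ty":3,"tz":-3,"twist":0,"claw":0.5},{"tx":0,"ty":4,"tz":-3,"twist":0,"claw":0.5},{"tx":0,"ty":4,"tz":-2,"twist":0,"claw":0.5},{"tx":0,"ty":0,"tz":0,"twist":0,"claw":0.5},{"tx":0,"ty":0,"tz":0,"twist":0,"claw":0.5}]' 60
python3 - <<'E'
from h import *
s=ctrl.snapshot("scene"); t=ctrl.snapshot("top"); cv2.imwrite("pics/f.png",np.hstack([cv2.resize(s["color"][190:290,195:320],(500,400),interpolation=cv2.INTER_CUBIC),cv2.resize(t["color"][110:260,170:320],(300,400))]))
for k in (0,14): print(proj(s,[[*rf(x,y),12+k+dz] for x,y,dz in((40,50,0),(-110,50,0),(-110,-50,10),(40,-50,10))]).round(1).tolist())
E
```

```text
time: 17.15
position: [553.9, -214.2, 161.9]
eef_rot: [0.943, 0.332, -0.001, -0.001]
contact_force: [-0.5, -0.6, -0.3]
grip_width: 0.499
grasp_force: 0.0
[[220.3, 268.4], [284.8, 268.9], [283.8, 244.9], [224.8, 244.4]]
[[220.1, 263.2], [285.0, 263.7], [283.9, 240.0], [224.6, 239.5]]
```

View pics/f.png

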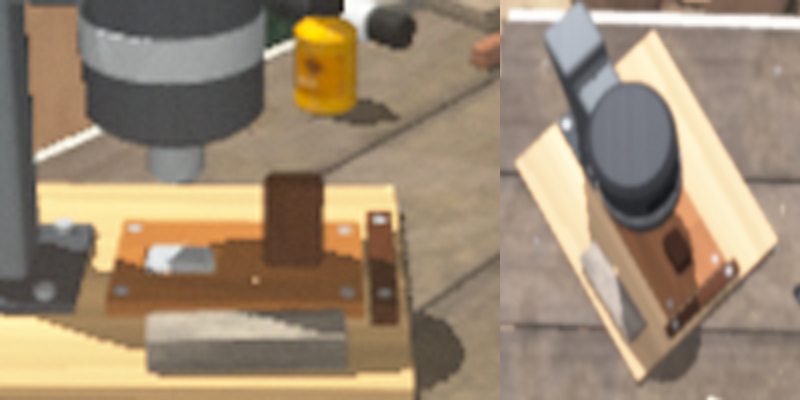

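The picture shows the pin standing through the hole at crop (180,260). The plate lies flat on the board in front of the sill, and the bystanders are untouched. Handing in.

```bash
python3 -c "
from plant import ctrl
print(ctrl.finish_job())"
```

```text
the job is handed in; nothing more can be done
None
```

The template is home, flat on the router's board with the pin through its hole, released and handed in at about 17 s; since the moves could not lean the hand back, I let go of the grip about 35 mm short and pushed the template in by its rear edge.

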